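Check the print gap of a stencil printer with a taper gauge

TASK

Press the half-open stencil frame of the small blue bench printer down by its black bar until it rests shut on its stops. Then pick up the taper gauge and slide it thin end first, flat on the printer's bed, straight in from the printer's right-hand side between bed and frame until it drags snugly on both, gently enough not to prise the frame up again. Finish with the gripper still holding the gauge at that depth so that I can read the gap from it, and leave the flux bottle, the tip tin and the solder spool where they stand.

Things in the scene. Friction and masses are not known exactly. Their poses are not given: they have to be found in the camera images.
- printer: Bench stencil printer, fixed: blue base plate 160 x 184 x 20 mm with a dark bed and an aluminium frame hinged at the far side. Origin: bench level under its middle; x points to the hinge side, away from the robot, y to its left. Hinge axis along y at x +70, z 70 mm; hinge pillars reach z 78 mm. On the right (-y) nothing but bed and frame is higher than 20 mm.
- bed: Flat dark bed plate, 106 (x) x 172 (y) x 10 mm; axes as the printer's; origin on its top face, which reaches x -47 to +59 and y -80 to +80 mm. The top stands 57 to 60 mm above the bench (differs each time; firm under the gauge), so the gap to the shut frame is 3 to 6 mm.
- bed_edge (a point): Middle of the right-hand edge of the bed's flat top (axes as the printer's, so +y points into the gap). The shut frame's edge lies straight above it. From here outward the bed's rim is chamfered: 6 mm out, 3 mm down. A blade snug between bed and frame resists being pushed in with some 3 to 8 N; at about 10 N the frame begins to rise.
- frame_hinge (a joint): Angle of the stencil frame, rad: 0 = shut, level on two front stops, underside 63 and top 77 mm above the bench; it starts ajar at 0.3 to 0.5 and stays where it is left (stiff hinge): press the bar down, 1 N moves it. Shut, only its 0.3 kg and that stiffness hold it down: a blade pushed in too far raises it. 0.01 rad is about 0.6 mm at bed_edge.
- screen_frame: Hinged aluminium frame with a steel stencil foil, 127 x 160 x 14 mm, flat underside. Origin on the hinge axis; shut, its axes are the printer's and it spans x -135 to -8, y -80 to +80, z -7 to +7 mm; it turns about the hinge.
- grip_bar (a point): Middle of the black round grip bar over the frame's front rail: 80 mm long along the hinge direction, 16 mm thick. With the frame shut it is 126 mm nearer than the hinge axis and its middle is 100 mm above the bench (top 108 mm).
- gauge: Taper gauge lying flat, tip to the left: black grip 70 x 16 x 22 mm (x, y, z), steel blade out of its +x end. Origin: underside, under the middle of the grip; x points along the blade to its thin tip. Blade 16 mm wide, underside level with the grip's (z = 0), top sloping: 1.6 mm thick at the tip, 0.75 mm more with every 10 mm from it; the last 8 mm rise 0.7 mm underneath. Mass 0.1 kg.
- gauge_tip (a point): Tip of the blade, on its underside: 115 mm along +x from the gauge's origin (80 mm beyond the end of the grip).
- flux_bottle: Small white flux bottle, 34 x 34 x 87 mm, standing right of and behind the printer; origin under its middle. Not to be moved.
- tip_tin: Round white tin with a yellow lid, 42 x 42 x 25 mm, on the bench right of and nearer than the printer; origin under its middle. Not to be moved.
- solder_spool: Solder spool, 54 x 54 x 40 mm, on the left, beyond the board holder; origin under its middle. Not to be moved.

How it is judged:
On the way, in this order (a step that is already met when the one before it is completed fails the run):
1. the stencil frame is shut on its stops (within 0.012 rad) (value of joint frame_hinge below 0.012 rad), for 0.3 s.
2. the gauge's tip is 8 mm or more inside the right-hand edge of the bed, between bed and shut frame (y of gauge_tip in the frame of bed_edge above 0.008 m and z of gauge_tip in the frame of bed_edge between -0.003 and 0.005 m and value of joint frame_hinge below 0.03 rad), for 0.1 s.
At the end, for the whole second after the job is handed in: The gauge, gripped (over 3 N) and at rest, lies flat (within 0.08 rad) and square (within 0.35 rad) in the gap from the right, tip over 12 mm inside the bed's edge, pressing with over 0.8 N on both frame and bed; the frame is raised at most 0.02 rad (about 1.3 mm at the blade) (contact force between gauge and screen_frame above 0.8 N and contact force between gauge and bed above 0.8 N and value of joint frame_hinge below 0.02 rad and y of gauge_tip in the frame of bed_edge above 0.012 m and z of gauge_tip in the frame of bed_edge between -0.0025 and 0.004 m and angle between gauge's own z axis and vertical below 0.08 rad and angle between the x axis of gauge and the y axis of printer, either way round below 0.35 rad and contact force between the fingers and gauge above 3 N and linear speed of gauge below 0.01 m/s); the arm keeps its last pose, push and grip.
It fails at once if flux bottle, tip tin or solder spool pushed more than 20 mm from its place (distance of any of flux_bottle, tip_tin, solder_spool from where it was at the start of the episode above 0.02 m).
It fails at once if the blade is rammed in: more than 40 N on frame or bed (contact force between gauge and screen_frame above 40 N or contact force between gauge and bed above 40 N).
It also fails if it takes over 67 s, if anything falls off the work surface, if the arm or the gripper's body presses on something with over 40 N, if the wrist force passes 120 N, or if a joint passes its speed limit or range.

ROBOT

A 6-joint arm with a two-finger parallel gripper is mounted at the origin on a cart in front of the work surface, level with it; the furniture and walls round the work are solid. World frame = base frame: x ahead of the robot, y to its left, z up, the work surface at z = 0. Lengths are in m, angles in rad, forces in N, time in s.
With the tool pointing down it reaches from about 0.3 to 0.875 m from the base axis. Payload 4.2 kg.
Tool frame: the origin (TCP) lies midway between the tips of the shut fingers; the grasp point (between the pads) lies 19 mm behind it (r.tcp_to_grasp is the distance from the TCP to the grasp point, in m); z points along the fingers, y is the line along which they close (so a half turn about z gives the same grasp; the last joint's range is limited). The gripper opens to 85 mm and grips with 20 to 120 N. Pads are 22 mm wide; open, the fingers measure 114 mm over their backs; the gripper's body (76 mm by 85 mm) begins 54 mm behind the grasp point. The pads swing forward as they close: fully open they stand 13 mm farther back than shut.
Start: joints at [1.242, 0.32, 1.565, -0, 1.257, -0.02], TCP at [0.175, 0.548, 0.231] pointing down, gripper open.
Joint ranges: [-3.11, 3.11], [-0.84, 2.01], [0.21, 2.61], [-1.34, 4.49], [0.05, 2.63], [-2.56, 2.56]. Speed limits (rad/s): [2.57, 2.57, 3.14, 3.14, 3.14, 3.14].

INTERFACE

Orientations are given as a unit quaternion [w, x, y, z].
In Python, from bench import r gives the robot as it stands.
- The arm moves only by the shell command python3 inch.py [OPENING] [FORCE], which reads ROWS from standard input. ROWS is a JSON list of rows, 1 to 8 of them, each of 6 numbers: dx, dy, dz in parts of the range, where 1.0 means 60 cm, then a rotation vector rx, ry, rz in parts of the range, where 1.0 means 120 degrees; each row is the pose to reach, as a shift and turn from the pose commanded when the command began, along the tool's axes at that moment; what a row does not reach only later rows make up. A row lasts 1/10 s, in which the tool goes at most 0.05 m and 0.15 rad, less where a joint would pass 70% of its speed; a pose out of reach is approached as far as the arm can. OPENING is the finger opening in m, set as the command begins (- or left out keeps the last). The fingers move at their own pace and stop on an object; FORCE is the grip in N (left out, the last holds). Time passes only in rows, so rows that do not move let the fingers close. It prints the time, the measured TCP pose, the force, the opening and the grip force at its end. Shift and turn numbers lie between -1 and 1, and a call with a number outside is refused. Input that does not fit is refused with a message, and nothing moves.
- r.observe(): the state, without advancing time (a new reading comes with each control period).
- r.read_camera(name): name is "scene" or "top"; returns the picture (420x560x3 uint8, red, green, blue); there is no depth.
- r.camera_info(name): a dict with "fx", "fy", "cx", "cy" (pixels), "D" ([k1, k2, p1, p2, k3] as OpenCV has them; the pictures are not rectified), "R" (3x3) and "t" (3): a world point X has camera coordinates R X + t. Camera axes: x right, y down, z forward; pixel columns grow to the right and rows downward; lengths in m; the calibration is good to about 2 mm. A picture is of the moment at which its call begins. camera_info takes no time and is no camera call.
- r.finish_job(): hands the job in; it is judged then, once.
The state is a dict: "clock": time; "joints": joint angles; "qvel": joint speeds; "effort": joint torques, N m; "tcp_pos": TCP position; "ee_rot": TCP orientation; "force": force on the tool from outside, world axes, zero at the start; "wrist_torque": the same for the moment, N m; "opening": finger opening in m; "finger_force": force on a finger pad.
Only numpy, scipy, OpenCV 4.12 (cv2) and the standard library are available. Lean on these libraries where they do the work, as an engineer would, in place of code of your own. Each camera call takes 0.05 s, during which the arm holds its last target. There are 200 camera calls.

## Working session

There is one attempt and no reset: what is moved stays moved. The work goes in short steps, Python scripts to look and compute and a shell command to move; the robot and the scene stay as the last step left them, time stands still between calls to the robot, and variables do not carry over. Pictures are saved under pics/ and viewed, at most 10 in all, crops included, and the job is handed in when it is done.

```bash
ls; mkdir -p pics
cat > h.py <<'E'
import numpy as np,cv2
from bench import r
def shot(n,f):
    im=np.ascontiguousarray(r.read_camera(n)[:,:,::-1]); cv2.imwrite('pics/'+f,im); return im
def cam(n):
    c=r.camera_info(n); K=np.array([[c['fx'],0,c['cx']],[0,c['fy'],c['cy']],[0,0,1.]])
    return K,np.array(c['D'],float),np.array(c['R']),np.array(c['t'])
def ray(n,uv,z):
    K,D,R,t=cam(n); p=cv2.undistortPoints(np.array(uv,float).reshape(-1,1,2),K,D).reshape(-1,2)
    d=np.c_[p,np.ones(len(p))]@R; o=-R.T@t
    return o+d*((z-o[2])/d[:,2])[:,None]
def proj(n,X):
    K,D,R,t=cam(n); return cv2.projectPoints(np.array(X,float).reshape(-1,3),cv2.Rodrigues(R)[0],t,K,D)[0].reshape(-1,2)
E
python3 - <<'E'
from h import *
a=shot('scene','s0.png');b=shot('top','t0.png')
for n in('scene','top'):
    K,D,R,t=cam(n);print(n,-R.T@t,R[2])
print(r.observe())
E
```

```text
bench.py
inch.py
pics
scene [-0.11063375 -0.35572448  0.86349748] [ 0.55617824  0.37569371 -0.74129616]
top [0.23901859 0.04527641 1.64780663] [ 0.16011189  0.01043331 -0.98704373]
{'clock': 0.1, 'joints': array([ 1.24201163e+00,  3.20273308e-01,  1.56552429e+00, -1.60312372e-05,
        1.25741383e+00, -1.99902415e-02]), 'qvel': array([ 5.93482207e-04, -1.94566139e-03, -1.53094758e-03,  9.23529467e-04,
        3.26427153e-05,  2.01952317e-04]), 'effort': array([ 4.63468086e-05, -4.16406441e+01, -2.34707397e+01,  1.28735610e-04,
        4.85518860e-03,  9.79445304e-06]), 'tcp_pos': array([0.17461402, 0.54741358, 0.23055301]), 'ee_rot': array([-1.32925118e-04,  1.53782027e-01,  9.88104465e-01, -7.98434193e-04]), 'force': array([ 0.29761417, -0.3374581 ,  0.45341152]), 'wrist_torque': array([-0.00622792, -0.03266741,  0.01958365]), 'finger_force': 0.0, 'opening': 0.08546131691608762}
```

View pics/s0.png

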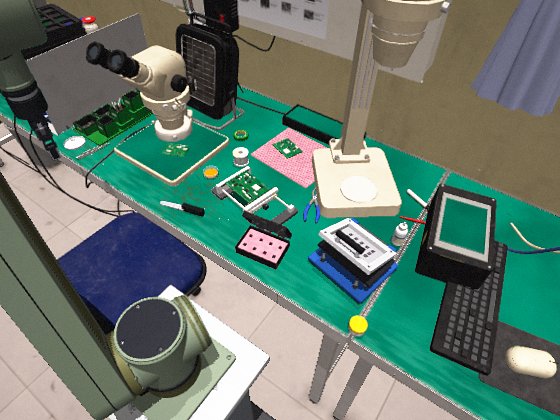

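View pics/t0.png

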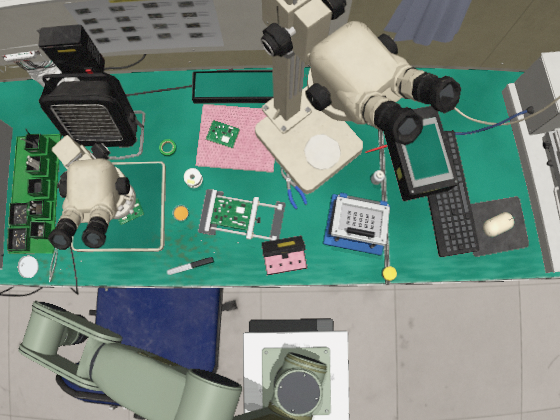

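Run:
```python
from h import *
a=cv2.imread('pics/s0.png');b=cv2.imread('pics/t0.png')
z=lambda im,x0,y0,x1,y1,s:cv2.resize(im[y0:y1,x0:x1],None,fx=s,fy=s,interpolation=cv2.INTER_CUBIC)
# top: printer (315..400,165..285) x4 ; gauge(160..220,250..282)x4; scene printer (300..420,210..340) x3
c=np.zeros((600,800,3),np.uint8)
def put(p,x,y): c[y:y+p.shape[0],x:x+p.shape[1]]=p
put(z(b,315,165,405,285,4),0,0)
put(z(a,300,210,420,310,3.5),370,0)
put(z(b,160,250,220,282,5),370,360)
put(z(a,155,195,215,221,4),0,490)
cv2.imwrite('pics/c0.png',c)
```

```text
(no output)
```

View pics/c0.png

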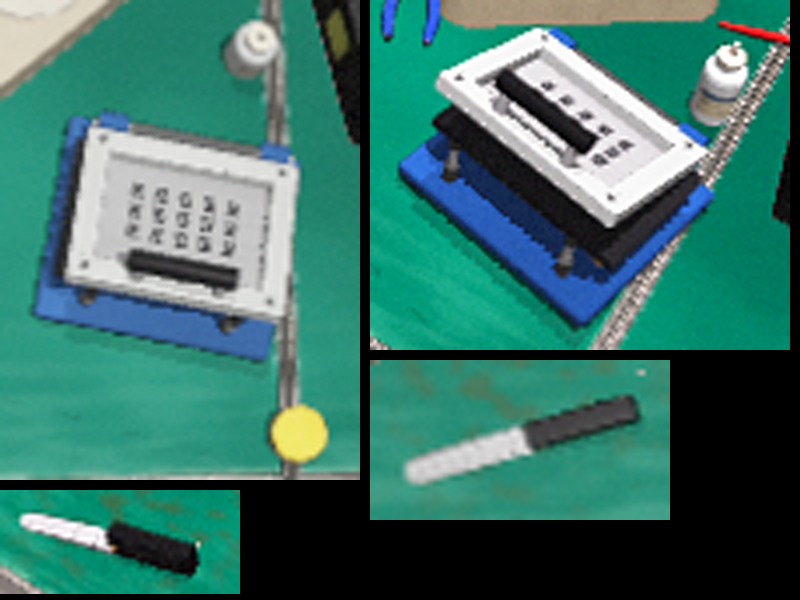

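Run:
```python
from h import *
np.set_printoptions(precision=4,suppress=True)
print('top base FL FR BL z.02',ray('top',[(324,243.75),(381.25,254.5),(332.5,194.5)],.02))
print('scene FL(z.02) FR(z0) FR(z.02) BR', ray('scene',[(308.6,258),(360.9,302.9),(361,299),(397.7,264.3)],.02))
print('bottle top', ray('top',[(379.5,174.5)],.087),'tin',ray('top',[(389.7,273)],.025),ray('scene',[(359,324)],.025))
print('spool',ray('top',[(193,178)],.04))
b=cv2.imread('pics/t0.png');a=cv2.imread('pics/s0.png')
for n,im,(x0,y0,x1,y1) in(('top',b,(160,250,222,282)),('scene',a,(155,197,215,221))):
    hsv=cv2.cvtColor(im,cv2.COLOR_BGR2HSV)
    for nm,m,z in(('grip',(hsv[...,2]<90)&(hsv[...,1]<130),.018),('blade',(hsv[...,1]<70)&(hsv[...,2]>130),.004)):
        mm=np.zeros(m.shape,np.uint8);mm[y0:y1,x0:x1]=m[y0:y1,x0:x1]
        cs=max(cv2.findContours(mm,0,1)[0],key=cv2.contourArea)
        rc=cv2.minAreaRect(cs);bx=cv2.boxPoints(rc)
        w=ray(n,bx,z);print(n,nm,rc,cv2.contourArea(cs));print(ray(n,[rc[0]],z),w)
```

```text
top base FL FR BL z.02 [[ 0.4169 -0.0919  0.02  ]
 [ 0.3807 -0.2672  0.02  ]
 [ 0.5698 -0.1227  0.02  ]]
scene FL(z.02) FR(z0) FR(z.02) BR [[ 0.4124 -0.0972  0.02  ]
 [ 0.3751 -0.2722  0.02  ]
 [ 0.3848 -0.2675  0.02  ]
 [ 0.5331 -0.3007  0.02  ]]
bottle top [[ 0.6158 -0.26    0.087 ]] tin [[ 0.3232 -0.2902  0.025 ]] [[ 0.3208 -0.2942  0.025 ]]
spool [[0.6248 0.3086 0.04  ]]
top grip ((201.74530029296875, 261.8584899902344), (5.631782054901123, 21.840328216552734), 74.05460357666016) 92.0
[[0.3667 0.2823 0.018 ]] [[0.3661 0.3172 0.018 ]
 [0.3839 0.2524 0.018 ]
 [0.3672 0.2476 0.018 ]
 [0.3494 0.3123 0.018 ]]
top blade ((178.9716796875, 268.65093994140625), (5.906504154205322, 25.411701202392578), 74.05460357666016) 118.5
[[0.3473 0.3554 0.004 ]] [[0.3455 0.3964 0.004 ]
 [0.3666 0.3198 0.004 ]
 [0.349  0.3147 0.004 ]
 [0.3279 0.3911 0.004 ]]
scene grip ((191.8009490966797, 209.17674255371094), (21.726806640625, 7.449191093444824), 16.389541625976562) 122.5
[[0.3583 0.2774 0.018 ]] [[0.3369 0.3035 0.018 ]
 [0.3611 0.319  0.018 ]
 [0.3797 0.2513 0.018 ]
 [0.3554 0.2371 0.018 ]]
scene blade ((171.27691650390625, 204.48463439941406), (23.592857360839844, 4.999229907989502), 15.255118370056152) 81.0
[[0.3432 0.352  0.004 ]] [[0.3237 0.3839 0.004 ]
 [0.34   0.3957 0.004 ]
 [0.3627 0.3202 0.004 ]
 [0.3463 0.3095 0.004 ]]
```

```bash
cat >> h.py <<'E'
from scipy.spatial.transform import Rotation as Ro
def delta(p,yaw):
    """tool-axes shift and turn to TCP p, tool down, tool y at world angle yaw (deg)"""
    o=r.observe(); q=o['ee_rot']; R0=Ro.from_quat([*q[1:],q[0]]).as_matrix()
    a=np.radians(yaw); y=np.array([np.cos(a),np.sin(a),0]); z=np.array([0,0,-1.]); R1=np.c_[np.cross(y,z),y,z]
    print('shift',np.round(R0.T@(np.array(p)-o['tcp_pos']),4),'turn',np.round(Ro.from_matrix(R0.T@R1).as_rotvec(),4))
    return R0
E
python3 - <<'E'
from h import *
np.set_printoptions(precision=4,suppress=True)
c=np.array([.477,-.197]);px=np.array([.981,-.196]);py=np.array([.196,.981])
bar=[(347,229.5),(374.5,233.75),(360.75,231.6)]
sb=[(300+(x-370)/3.5,210+y/3.5) for x,y in((500,78),(592,145),(548,110))]
for z in(.13,.14,.15,.16):
    for n,u in(('top',bar),('scene',sb)):
        w=ray(n,u,z)[:,:2]-c; print(z,n,w@px,w@py)
for t in(.3,.4,.5): print(t,-126*np.cos(t)+30*np.sin(t)+70,70+126*np.sin(t)+30*np.cos(t))
delta([.40,.2,.25],20)
E
```

```text
0.13 top [-0.0409 -0.0387 -0.0397] [ 0.04   -0.0403 -0.    ]
0.13 scene [-0.0369 -0.035  -0.0339] [ 0.0431 -0.0371  0.0021]
0.14 top [-0.0425 -0.0403 -0.0413] [ 0.041  -0.0387  0.0012]
0.14 scene [-0.0438 -0.0419 -0.0409] [ 0.0388 -0.0403 -0.0016]
0.15 top [-0.044  -0.0419 -0.0429] [ 0.042  -0.0372  0.0025]
0.15 scene [-0.0507 -0.0489 -0.0478] [ 0.0346 -0.0434 -0.0053]
0.16 top [-0.0456 -0.0435 -0.0445] [ 0.043  -0.0357  0.0037]
0.16 scene [-0.0577 -0.0559 -0.0548] [ 0.0303 -0.0466 -0.009 ]
0.3 -41.506791429986166 135.89564071309695
0.4 -34.37113497510401 146.6985409509765
0.5 -26.192636640060883 156.73509472084075
shift [-0.3203 -0.2625 -0.019 ] turn [-0.0015  0.0007  0.9129]
```

The manual's scale: shifts go in shares of 60 cm and turns go in shares of 120 degrees. Converting my numbers, -0.32 m / 0.6 = -0.5333, -0.26 m / 0.6 = -0.4333, 0.9 rad / 2.0944 = 0.4297.

```bash
echo '[[-0.2667,-0.2167,-0.0167,0,0,0.2149],[-0.5333,-0.4333,-0.0333,0,0,0.4297],[-0.5333,-0.4333,-0.0333,0,0,0.4297],[-0.5333,-0.4333,-0.0333,0,0,0.4297],[-0.5333,-0.4333,-0.0333,0,0,0.4297],[-0.5333,-0.4333,-0.0333,0,0,0.4297],[-0.5333,-0.4333,-0.0333,0,0,0.4297],[-0.5333,-0.4333,-0.0333,0,0,0.4297]]' | python3 inch.py 0 30
python3 - <<'E'
from h import *
delta([.437,-.189,.19],-10.3)
E
```

```text
clock: 0.9
tcp_pos: [0.3941, 0.2116, 0.2507]
ee_rot: [-0.0, 0.568, 0.823, 0.0]
force: [1.1, 0.5, 0.1]
opening: 0.0002
finger_force: 0.0
shift [-0.3899 -0.1018  0.0606] turn [-0.000e+00 -1.000e-04  5.419e-01]
```

Scaled: -0.39 m / 0.6 = -0.65, -0.1 m / 0.6 = -0.1667, 0.54 rad / 2.0944 = 0.2578.

```bash
echo '[[-0.65,-0.1667,0.1,0,0,0.2578],[-0.65,-0.1667,0.1,0,0,0.2578],[-0.65,-0.1667,0.1,0,0,0.2578],[-0.65,-0.1667,0.1,0,0,0.2578],[-0.65,-0.1667,0.1,0,0,0.2578],[-0.65,-0.1667,0.1,0,0,0.2578],[-0.65,-0.1667,0.1,0,0,0.2578],[-0.65,-0.1667,0.1,0,0,0.2578]]' | python3 inch.py 
echo '[[0,0,0,0,0,0],[0,0,0,0,0,0]]' | python3 inch.py
python3 - <<'E'
from h import *
delta([.437,-.189,.16],-10.3)
E
```

```text
clock: 1.7
tcp_pos: [0.437, -0.1817, 0.1913]
ee_rot: [-0.0, 0.767, 0.641, 0.0]
force: [1.6, 0.1, -0.2]
opening: 0.0003
finger_force: 0.0
clock: 1.9
tcp_pos: [0.4368, -0.1802, 0.191]
ee_rot: [-0.001, 0.768, 0.64, -0.0]
force: [0.0, 0.6, 0.1]
opening: -0.0
finger_force: 0.0
shift [-0.0086  0.0018  0.031 ] turn [-0.0019 -0.001  -0.001 ]
```

Scaled: 0.069 m / 0.6 = 0.115, 0.065 m / 0.6 = 0.1083.

```bash
echo '[[-0.0067,0.0017,0.0333,0,0,0],[-0.0133,0.0033,0.0667,0,0,0],[-0.0133,0.0033,0.075,0,0,0],[-0.0133,0,0.0833,0,0,0],[-0.0133,-0.005,0.0917,0,0,0],[-0.0133,-0.01,0.1,0,0,0],[-0.0133,-0.0133,0.1083,0,0,0],[-0.0133,-0.0167,0.115,0,0,0]]' | python3 inch.py 
echo '[[0,0,0.0033,0,0,0],[0,-0.0017,0.0067,0,0,0],[0,-0.0017,0.01,0,0,0],[0,-0.0033,0.0133,0,0,0],[0,-0.0033,0.0167,0,0,0],[0,-0.005,0.02,0,0,0],[0,-0.005,0.0217,0,0,0],[0,-0.005,0.0217,0,0,0]]' | python3 inch.py
python3 - <<'E'
from h import *
shot('scene','s1.png')
E
```

```text
clock: 2.7
tcp_pos: [0.4261, -0.1856, 0.1226]
ee_rot: [0.0, 0.767, 0.641, 0.0]
force: [-0.4, 0.3, 1.7]
opening: -0.0
finger_force: 0.4
clock: 3.5
tcp_pos: [0.4231, -0.1852, 0.1095]
ee_rot: [-0.0, 0.767, 0.641, -0.0]
force: [-0.1, 0.3, -0.0]
opening: 0.0004
finger_force: 0.0
```

Scaled: 0.002 m / 0.6 = 0.0033, 0.0015 m / 0.6 = 0.0025.

```bash
echo '[[0,0,0.0008,0,0,0],[0,0,0.0017,0,0,0],[0,0,0.0025,0,0,0],[0,0,0.0033,0,0,0],[0,0,0.0033,0,0,0]]' | python3 inch.py 
echo '[[0,0,0.0005,0,0,0],[0,0,0.001,0,0,0],[0,0,0.0017,0,0,0],[0,0,0.0017,0,0,0]]' | python3 inch.py
```

```text
clock: 4.05
tcp_pos: [0.4232, -0.1852, 0.1079]
ee_rot: [-0.0, 0.767, 0.641, 0.0]
force: [-1.5, 0.9, 3.3]
opening: -0.0001
finger_force: 1.5
clock: 4.45
tcp_pos: [0.4232, -0.1852, 0.1077]
ee_rot: [0.0, 0.767, 0.641, 0.0]
force: [-2.4, 0.8, 10.1]
opening: 0.0001
finger_force: 5.1
```

Scaled: -0.1 m / 0.6 = -0.1667, -0.08 m / 0.6 = -0.1333.

```bash
echo '[[0,0,-0.0667,0,0,0],[0,0,-0.1333,0,0,0],[0,0,-0.1667,0,0,0],[0,0,-0.1667,0,0,0]]' | python3 inch.py 0.05
python3 - <<'E'
from h import *
np.set_printoptions(precision=4,suppress=True)
delta([.37,.282,.15],15)
print('box base', ray('scene',[(420,272),(470,285),(437,352)],0.0),ray('top',[(403,198),(455,190)],.0),ray('top',[(403,198),(455,190)],.12))
E
```

```text
clock: 4.85
tcp_pos: [0.4252, -0.1861, 0.2097]
ee_rot: [0.003, 0.767, 0.641, 0.002]
force: [0.4, -0.7, -0.1]
opening: 0.05
finger_force: 0.0
shift [ 0.451  -0.1376  0.0578] turn [ 0.0069  0.0034 -0.4398]
box base [[ 0.5605 -0.3588  0.    ]
 [ 0.5994 -0.4834  0.    ]
 [ 0.3762 -0.4733  0.    ]] [[ 0.5598 -0.3488  0.    ]
 [ 0.5841 -0.5222  0.    ]] [[ 0.5364 -0.3201  0.12  ]
 [ 0.559  -0.4809  0.12  ]]
```

Scaled: 0.45 m / 0.6 = 0.75, -0.137 m / 0.6 = -0.2283, -0.44 rad / 2.0944 = -0.2101.

```bash
echo '[[0.75,-0.2283,0,0,0,-0.2101],[0.75,-0.2283,0,0,0,-0.2101],[0.75,-0.2283,0,0,0,-0.2101],[0.75,-0.2283,0,0,0,-0.2101],[0.75,-0.2283,0,0,0,-0.2101],[0.75,-0.2283,0,0,0,-0.2101],[0.75,-0.2283,0,0,0,-0.2101],[0.75,-0.2283,0,0,0,-0.2101]]' | python3 inch.py 
echo '[[0.0833,-0.0167,0.0833,0,0,0],[0.0833,-0.0167,0.0833,0,0,0],[0.0833,-0.0167,0.0833,0,0,0],[0.0833,-0.0167,0.0833,0,0,0]]' | python3 inch.py
python3 - <<'E'
from h import *
np.set_printoptions(precision=4,suppress=True)
delta([.366,.282,.04],15)
a=shot('scene','s2.png');b=shot('top','t2.png')
z=lambda im,x0,y0,x1,y1,s:cv2.resize(im[y0:y1,x0:x1],None,fx=s,fy=s,interpolation=cv2.INTER_CUBIC)
c=np.zeros((600,800,3),np.uint8)
def put(p,x,y): c[y:y+p.shape[0],x:x+p.shape[1]]=p
put(z(b,315,165,405,285,3),0,0)
put(z(a,300,210,420,310,3.5),370,0)
put(z(b,150,230,230,290,4),450,355)
put(z(a,140,160,240,220,4),0,360)
cv2.imwrite('pics/c2.png',c)
E
```

```text
clock: 5.65
tcp_pos: [0.3751, 0.2138, 0.2055]
ee_rot: [-0.0, 0.609, 0.794, -0.001]
force: [1.2, -0.7, 0.3]
opening: 0.0501
finger_force: 0.0
clock: 6.05
tcp_pos: [0.3535, 0.2574, 0.1561]
ee_rot: [-0.0, 0.608, 0.794, -0.001]
force: [-0.4, 0.5, 0.8]
opening: 0.0501
finger_force: 0.0
shift [0.0206 0.0187 0.116 ] turn [-0.0014  0.0009  0.0011]
```

View pics/c2.png

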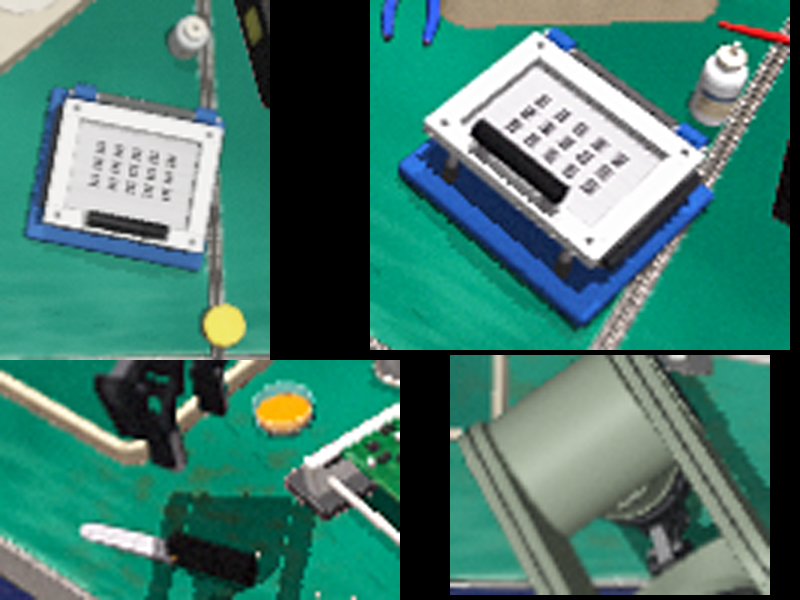

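Scaled: 0.116 m / 0.6 = 0.1933, 0.04 m / 0.6 = 0.0667.

```bash
echo '[[0.0167,0.015,0.0667,0,0,0],[0.0333,0.0317,0.1333,0,0,0],[0.035,0.0317,0.175,0,0,0],[0.035,0.0317,0.1933,0,0,0],[0.035,0.0317,0.1933,0,0,0]]' | python3 inch.py 0.04
python3 - <<'E'
from h import *
np.set_printoptions(precision=4,suppress=True)
print(ray('scene',[(140+305/4,160+510/4-90),(140+290/4,160+122/4)],.03))
delta([.366,.282,.004],15)
E
```

```text
clock: 6.65
tcp_pos: [0.3667, 0.2819, 0.0403]
ee_rot: [-0.0, 0.609, 0.793, -0.001]
force: [-0.5, -0.5, -0.3]
opening: 0.0399
finger_force: 0.0
[[0.4288 0.2419 0.03  ]
 [0.4442 0.2707 0.03  ]]
shift [ 0.0003 -0.0006  0.0363] turn [-0.0016  0.0007 -0.0012]
```

Scaled: 0.035 m / 0.6 = 0.0583, 0.015 m / 0.6 = 0.025.

```bash
echo '[[0,0,0.025,0,0,0],[0,0,0.0467,0,0,0],[0,0,0.0567,0,0,0],[0,0,0.0583,0,0,0],[0,0,0.0583,0,0,0]]' | python3 inch.py 
echo '[[0,0,0,0,0,0],[0,0,0,0,0,0],[0,0,0,0,0,0],[0,0,0,0,0,0],[0,0,0,0,0,0],[0,0,0,0,0,0]]' | python3 inch.py 0 60
python3 - <<'E'
from h import *
shot('scene','s3.png')
print(r.observe()['tcp_pos'],r.observe()['opening'])
E
```

```text
clock: 7.15
tcp_pos: [0.3673, 0.2832, 0.0067]
ee_rot: [0.0, 0.609, 0.793, 0.001]
force: [0.9, -0.4, -0.4]
opening: 0.0397
finger_force: 0.0
clock: 7.75
tcp_pos: [0.3671, 0.2833, 0.0067]
ee_rot: [0.0, 0.609, 0.793, 0.001]
force: [-0.3, -1.2, 5.4]
opening: 0.0144
finger_force: 59.7
[0.36711191 0.28329338 0.00666042] 0.014381460871624863
```

Scaled: -0.18 m / 0.6 = -0.3, -0.15 m / 0.6 = -0.25.

```bash
echo '[[0,0,-0.0167,0,0,0],[0,0,-0.05,0,0,0],[0,0,-0.1167,0,0,0],[0,0,-0.1833,0,0,0],[0,0,-0.25,0,0,0],[0,0,-0.3,0,0,0],[0,0,-0.3,0,0,0]]' | python3 inch.py
python3 - <<'E'
from h import *
np.set_printoptions(precision=4,suppress=True)
a=shot('scene','s4.png')
p=r.observe();print(p['tcp_pos'],p['opening'],p['force'],p['wrist_torque'])
u=proj('scene',[p['tcp_pos']])[0].astype(int);print(u)
x,y=np.maximum(u-[60,45],0)
cv2.imwrite('pics/c4.png',cv2.resize(a[y:y+90,x:x+120],None,fx=6,fy=6,interpolation=cv2.INTER_CUBIC));print(x,y)
delta([.41,-.10,.187],-10.3)
E
```

```text
clock: 8.5
tcp_pos: [0.3686, 0.2845, 0.1906]
ee_rot: [0.001, 0.609, 0.793, 0.005]
force: [0.7, -0.2, -0.5]
opening: 0.0145
finger_force: 58.9
[0.3674 0.2835 0.188 ] 0.014145214113254827 [ 0.122   0.1457 -1.8337] [ 0.0422 -0.0283 -0.006 ]
[182 163]
122 118
shift [-0.3815 -0.0582 -0.    ] turn [ 0.0043 -0.003   0.4419]
```

View pics/c4.png

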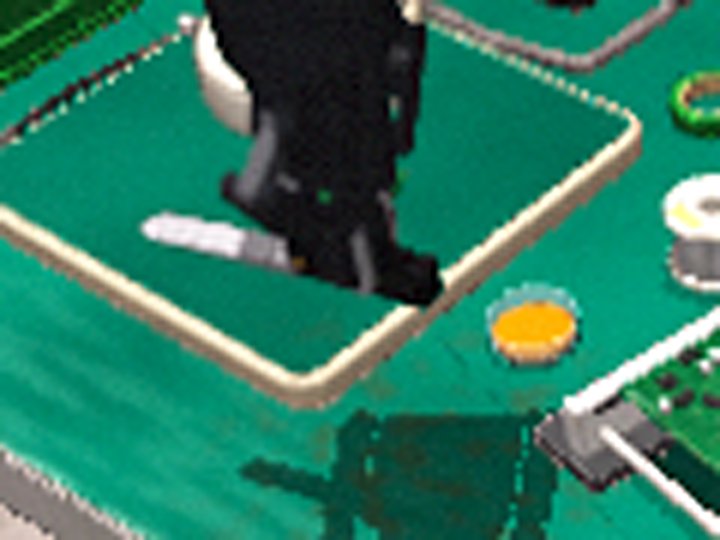

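Scaled: -0.38 m / 0.6 = -0.6333, -0.058 m / 0.6 = -0.0967, 0.44 rad / 2.0944 = 0.2101.

```bash
echo '[[-0.6333,-0.0967,0,0,0,0.2101],[-0.6333,-0.0967,0,0,0,0.2101],[-0.6333,-0.0967,0,0,0,0.2101],[-0.6333,-0.0967,0,0,0,0.2101],[-0.6333,-0.0967,0,0,0,0.2101],[-0.6333,-0.0967,0,0,0,0.2101],[-0.6333,-0.0967,0,0,0,0.2101],[-0.6333,-0.0967,0,0,0,0.2101]]' | python3 inch.py
python3 - <<'E'
from h import *
np.set_printoptions(precision=4,suppress=True)
t=ray('scene',[(122+148/6,118+228/6)],.1825)[0];d=t[:2]-[.3674,.2835];print(t,np.hypot(*d),np.degrees(np.arctan2(d[1],d[0])))
c=np.array([.477,-.197]);a=np.radians(-10.3);px=np.array([np.cos(a),np.sin(a)]);py=np.array([-px[1],px[0]])
for gy in(-.225,-.215): print(c+.003*px+gy*py)
delta([*(c+.003*px-.225*py),.187],-10.3)
E
```

```text
clock: 9.35
tcp_pos: [0.4077, -0.1016, 0.1843]
ee_rot: [-0.001, 0.768, 0.641, -0.001]
force: [0.2, -0.2, -1.0]
opening: 0.0143
finger_force: 58.9
[0.3358 0.3906 0.1825] 0.11165958696312812 106.43021581990676
[ 0.4397 -0.4189]
[ 0.4415 -0.4091]
shift [-0.3064  0.0883 -0.003 ] turn [-0.003   0.0001 -0.0002]
```

Scaled: -0.306 m / 0.6 = -0.51, 0.088 m / 0.6 = 0.1467.

```bash
echo '[[-0.51,0.1467,0,0,0,0],[-0.51,0.1467,0,0,0,0],[-0.51,0.1467,0,0,0,0],[-0.51,0.1467,0,0,0,0],[-0.51,0.1467,0,0,0,0],[-0.51,0.1467,0,0,0,0],[-0.51,0.1467,0,0,0,0],[-0.51,0.1467,0,0,0,0]]' | python3 inch.py 
echo '[[0,0,0.05,0,0,0],[0,0,0.1,0,0,0],[0,0,0.15,0,0,0],[0,0,0.1667,0,0,0],[0,0,0.1667,0,0,0],[0,0,0.1667,0,0,0]]' | python3 inch.py
python3 - <<'E'
from h import *
np.set_printoptions(precision=4,suppress=True)
delta([.4397,-.4189,.066],-10.3)
a=shot('scene','s5.png')
u=proj('scene',[[.45,-.35,.06]])[0].astype(int)
x,y=u-[65,50];print(x,y)
cv2.imwrite('pics/c5.png',cv2.resize(a[y:y+100,x:x+130],None,fx=6,fy=6,interpolation=cv2.INTER_CUBIC))
E
```

```text
clock: 10.15
tcp_pos: [0.4405, -0.4179, 0.1829]
ee_rot: [-0.002, 0.768, 0.64, -0.0]
force: [-0.0, 0.7, -0.8]
opening: 0.0142
finger_force: 58.9
clock: 10.75
tcp_pos: [0.442, -0.4157, 0.0866]
ee_rot: [0.001, 0.767, 0.642, 0.0]
force: [0.2, -0.9, -0.4]
opening: 0.0145
finger_force: 58.9
shift [-0.0035 -0.0017  0.0206] turn [0.001  0.0004 0.0023]
341 238
```

View pics/c5.png

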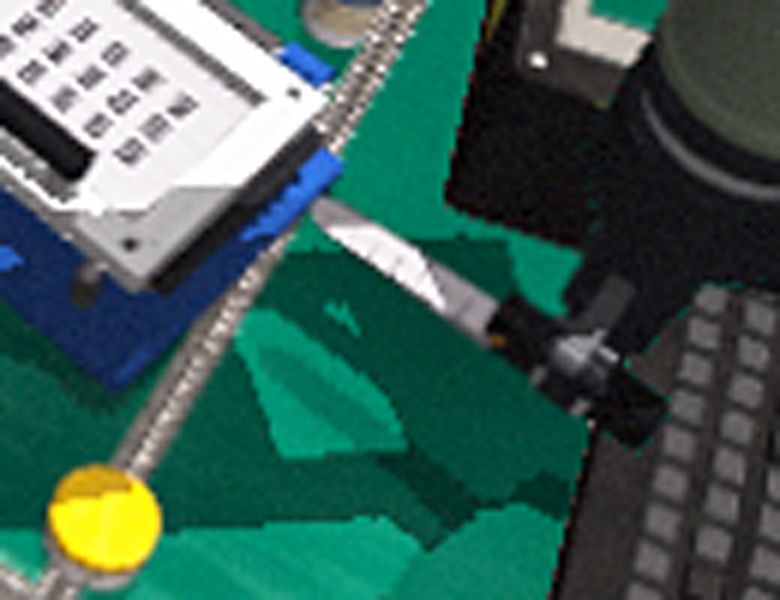

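Scaled: 0.0204 m / 0.6 = 0.034, 0.018 m / 0.6 = 0.03.

```bash
echo '[[-0.005,-0.0017,0.0167,0,0,0],[-0.005,-0.0017,0.03,0,0,0],[-0.005,-0.0017,0.034,0,0,0],[-0.005,-0.0017,0.034,0,0,0],[-0.005,-0.0017,0.034,0,0,0]]' | python3 inch.py 
echo '[[0,0,0,0,0,0],[0,0,0,0,0,0],[0,0,0,0,0,0]]' | python3 inch.py
python3 - <<'E'
from h import *
np.set_printoptions(precision=4,suppress=True)
delta([.4397,-.4189,.0662],-10.3)
E
```

```text
clock: 11.3
tcp_pos: [0.44, -0.4187, 0.0653]
ee_rot: [0.0, 0.767, 0.641, 0.0]
force: [0.5, 0.1, -1.3]
opening: 0.0144
finger_force: 58.9
clock: 11.6
tcp_pos: [0.44, -0.4187, 0.0655]
ee_rot: [0.0, 0.767, 0.641, 0.0]
force: [0.5, -0.3, 0.0]
opening: 0.0145
finger_force: 58.9
shift [-0.0003 -0.0003 -0.0007] turn [0.0003 0.0001 0.0018]
```

Scaled: 0.024 m / 0.6 = 0.04, 0.022 m / 0.6 = 0.0367.

```bash
echo '[[0.0083,0,-0.0012,0,0,0],[0.0167,0,-0.0012,0,0,0],[0.0233,0,-0.0012,0,0,0],[0.03,0,-0.0012,0,0,0],[0.0333,0,-0.0012,0,0,0],[0.0367,0,-0.0012,0,0,0],[0.04,0,-0.0012,0,0,0],[0.04,0,-0.0012,0,0,0]]' | python3 inch.py 
echo '[[0.0017,0,0,0,0,0],[0.0033,0,0,0,0,0],[0.005,0,0,0,0,0],[0.0067,0,0,0,0,0],[0.0083,0,0,0,0,0],[0.01,0,0,0,0,0],[0.01,0,0,0,0,0]]' | python3 inch.py 
echo '[[0.0017,0,0,0,0,0],[0.0033,0,0,0,0,0],[0.005,0,0,0,0,0],[0.0067,0,0,0,0,0],[0.0067,0,0,0,0,0]]' | python3 inch.py
```

```text
clock: 12.4
tcp_pos: [0.4442, -0.3948, 0.066]
ee_rot: [-0.0, 0.767, 0.642, 0.0]
force: [-0.4, -0.4, -1.7]
opening: 0.0147
finger_force: 58.9
clock: 13.1
tcp_pos: [0.4452, -0.389, 0.066]
ee_rot: [-0.0, 0.767, 0.641, 0.0]
force: [-0.7, 0.5, -0.8]
opening: 0.0142
finger_force: 58.9
clock: 13.6
tcp_pos: [0.446, -0.385, 0.066]
ee_rot: [-0.0, 0.767, 0.642, 0.0]
force: [-0.8, 0.2, -1.3]
opening: 0.0143
finger_force: 58.9
```

```bash
echo '[[0.0017,0,0,0,0,0],[0.0033,0,0,0,0,0],[0.005,0,0,0,0,0],[0.0067,0,0,0,0,0],[0.0083,0,0,0,0,0],[0.0083,0,0,0,0,0]]' | python3 inch.py 
echo '[[0.0017,0,0,0,0,0],[0.0033,0,0,0,0,0],[0.005,0,0,0,0,0],[0.0067,0,0,0,0,0],[0.0083,0,0,0,0,0],[0.0083,0,0,0,0,0]]' | python3 inch.py
python3 - <<'E'
from h import *
a=shot('scene','s6.png')
u=proj('scene',[[.46,-.30,.06]])[0].astype(int)
x,y=u-[65,50];print(x,y)
cv2.imwrite('pics/c6.png',cv2.resize(a[y:y+100,x:x+130],None,fx=6,fy=6,interpolation=cv2.INTER_CUBIC))
E
```

```text
clock: 14.2
tcp_pos: [0.4468, -0.3801, 0.066]
ee_rot: [-0.0, 0.767, 0.641, 0.0]
force: [0.5, -0.4, -2.0]
opening: 0.0144
finger_force: 58.9
clock: 14.8
tcp_pos: [0.4477, -0.3752, 0.066]
ee_rot: [-0.0, 0.767, 0.642, 0.0]
force: [-0.1, 0.0, -0.8]
opening: 0.0148
finger_force: 58.9
324 225
```

View pics/c6.png

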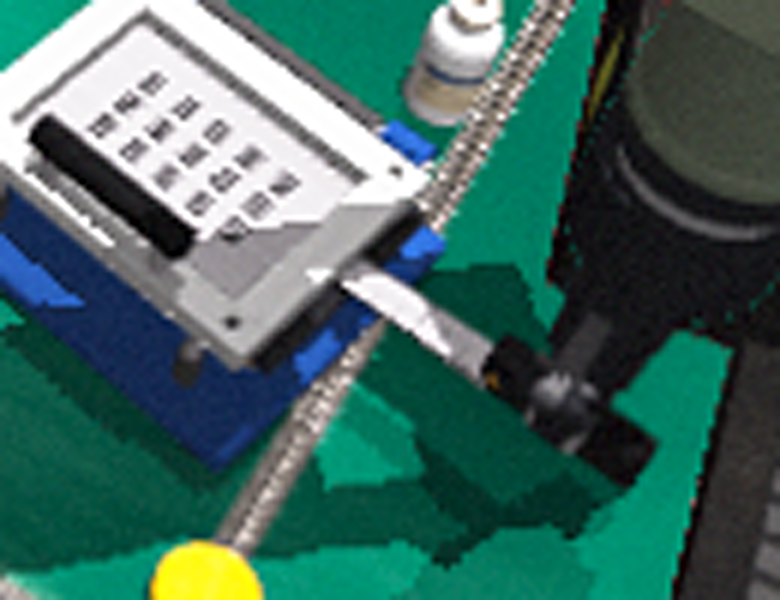

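Scaled: 0.0006 m / 0.6 = 0.001, 0.0003 m / 0.6 = 0.0005.

```bash
for i in 1 2 3; do echo '[[0,0,0.0005,0,0,0],[0,0,0.001,0,0,0],[0,0,0.001,0,0,0]]' | python3 inch.py | grep -E "tcp|^force"; python3 -c "
from h import *
import numpy as np
f=[]
for i in range(1): f.append(np.r_[r.observe()['force'],r.observe()['wrist_torque']])
print(np.round(f,3))"; done
```

```text
tcp_pos: [0.4477, -0.3753, 0.0653]
force: [-0.4, 0.4, -0.6]
[[-0.415  0.363 -0.613 -0.021  0.024 -0.009]]
tcp_pos: [0.4477, -0.3753, 0.0647]
force: [0.5, -0.8, -1.7]
[[ 4.580e-01 -7.720e-01 -1.683e+00 -1.000e-02  2.300e-02 -1.000e-03]]
tcp_pos: [0.4478, -0.3754, 0.0643]
force: [0.1, 0.5, -0.3]
[[ 0.131  0.471 -0.275  0.087  0.106 -0.023]]
```

```bash
cat > st.py <<'E'
from h import *
o=r.observe();print('t',round(o['clock'],2),o['tcp_pos'].round(4),'F',o['force'].round(1),'T',o['wrist_torque'].round(3))
E
echo '[[0.0033,0,0,0,0,0],[0.0067,0,0,0,0,0],[0.01,0,0,0,0,0],[0.0133,0,0,0,0,0],[0.0167,0,0,0,0,0],[0.0167,0,0,0,0,0]]' | python3 inch.py >/dev/null; python3 st.py
echo '[[0.0033,0,0,0,0,0],[0.0067,0,0,0,0,0],[0.01,0,0,0,0,0],[0.0133,0,0,0,0,0],[0.0167,0,0,0,0,0],[0.0167,0,0,0,0,0]]' | python3 inch.py >/dev/null; python3 st.py
```

```text
t 16.35 [ 0.4496 -0.365   0.0642] F [ 0.3 -0.   1. ] T [ 0.199 -0.119  0.003]
t 16.95 [ 0.4513 -0.3552  0.0642] F [ 0.8 -0.4  0.5] T [ 0.201 -0.022 -0.006]
```

Scaled: 0.004 m / 0.6 = 0.0067, 0.003 m / 0.6 = 0.005.

```bash
for i in 1 2; do echo '[[0.0017,0,0,0,0,0],[0.0033,0,0,0,0,0],[0.005,0,0,0,0,0],[0.0067,0,0,0,0,0],[0.0067,0,0,0,0,0]]' | python3 inch.py >/dev/null; python3 st.py; done
for i in 1 2; do echo '[[0.0017,0,0,0,0,0],[0.0033,0,0,0,0,0],[0.0033,0,0,0,0,0]]' | python3 inch.py >/dev/null; python3 st.py; done
```

```text
t 17.45 [ 0.452  -0.3516  0.0642] F [-0.2  0.3  0.9] T [ 0.083 -0.019 -0.007]
t 17.95 [ 0.4527 -0.3476  0.0642] F [-0.  -0.8  1.3] T [-0.003 -0.06  -0.018]
t 18.25 [ 0.4531 -0.3457  0.0642] F [ 0.3 -1.3  1.3] T [ 0.023 -0.036 -0.003]
t 18.55 [ 0.4534 -0.3437  0.0642] F [-0.6 -1.   1.9] T [ 0.022  0.009 -0.038]
```

Scaled: 0.001 m / 0.6 = 0.0017, 0.0005 m / 0.6 = 0.0008.

```bash
for i in 1 2 3 4; do echo '[[0.0008,0,0,0,0,0],[0.0017,0,0,0,0,0],[0.0017,0,0,0,0,0]]' | python3 inch.py >/dev/null; python3 st.py; done
```

```text
t 18.85 [ 0.4536 -0.3428  0.0642] F [-0.3 -1.1  1.7] T [ 0.024  0.001 -0.025]
t 19.15 [ 0.4538 -0.3419  0.0642] F [ 0.2 -2.1  2.1] T [-0.078  0.002  0.005]
t 19.45 [ 0.454  -0.3412  0.0643] F [-0.9 -2.3  2.8] T [-0.342  0.032  0.015]
t 19.75 [ 0.4542 -0.3404  0.0643] F [-1.2 -5.1  2. ] T [-0.71   0.113  0.022]
```

```bash
for i in 1 2 3; do echo '[[0,0,0,0,0,0],[0,0,0,0,0,0],[0,0,0,0,0,0],[0,0,0,0,0,0]]' | python3 inch.py >/dev/null; python3 st.py; done
python3 - <<'E'
from h import *
a=shot('scene','s7.png')
x,y=324,225
s=cv2.imread('pics/s2.png')
z=lambda q:cv2.resize(q,None,fx=6,fy=5.5,interpolation=cv2.INTER_CUBIC)
cv2.imwrite('pics/c7.png',z(a[y:y+100,x:x+130]))
E
```

```text
t 20.15 [ 0.4542 -0.3404  0.0643] F [-0.9 -4.6  1.9] T [-0.655  0.159 -0.015]
t 20.55 [ 0.4542 -0.3404  0.0643] F [-1.6 -4.4  1.8] T [-0.725  0.117  0.028]
t 20.95 [ 0.4542 -0.3404  0.0643] F [-0.8 -4.5  1.9] T [-0.692  0.162  0.02 ]
```

View pics/c7.png

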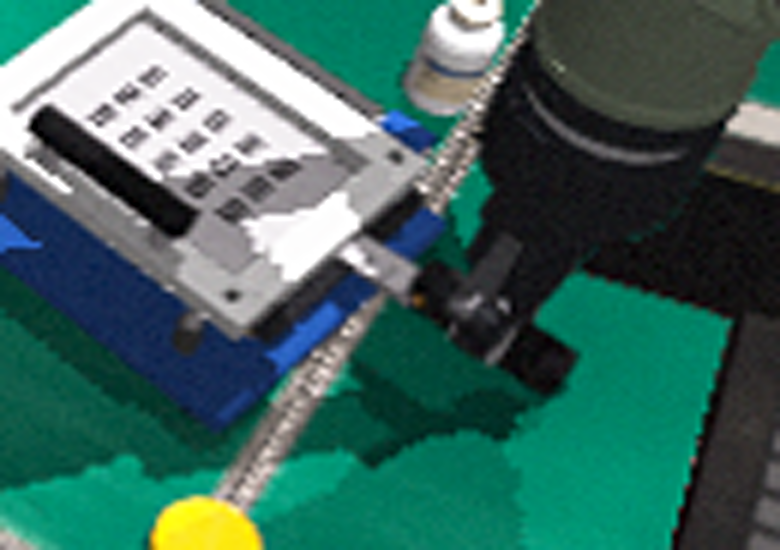

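```bash
python3 -c "
from bench import r
print(r.finish_job())"
```

```text
the job is handed in; nothing more can be done
None
```

I pressed the frame shut on its stops and slid the taper gauge in flat from the right, by my estimate about 48 mm past the bed's edge (a gap of roughly 5 mm). It drags at a steady 4.5 N with the gripper still holding it and the frame not visibly raised; I never went near the bottle, tin or spool, and the job is handed in with no verdict shown.

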